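# Make up the cycler tray and the pH tray

## Robot

A 6-joint arm with a two-finger parallel gripper is mounted at the origin on the work surface. World frame = base frame: x ahead of the robot, y to its left, z up, the work surface at z = 0. Lengths are in m, angles in rad, forces in N, time in s.
With the tool pointing down it reaches from about 0.375 to 0.75 m from the base axis. Payload 9 kg.
Tool frame: the origin (TCP) lies on the front face of the gripper's body, between the roots of the fingers; the fingertips stand r.nose_length ahead of it and the grasp point (between the pads) lies 54 mm ahead of it (r.nose_length is the distance from the TCP to the fingertips, in m); x points along the fingers, z is the direction in which the jaws open and shut, and the axes are right-handed (so a half turn about x gives the same grasp; the last joint's range is limited). The gripper opens to 85 mm and grips with 20 to 120 N. Pads are 22 mm wide; open, the fingers measure 114 mm over their backs; the gripper's body (76 mm by 85 mm) begins 54 mm behind the grasp point. The pads swing forward as they close: fully open they stand 13 mm farther back than shut.
Start: joints at [1.076, 0.104, 0.097, 1.564, 0, 1.353], TCP at [0.164, 0.577, 0.304] pointing down, gripper open.
Joint ranges: [-2.99, 2.99], [-0.84, 1.86], [-1.1, 1.16], [-1.84, 2.11], [-1.51, 1.56], [-3.14, 3.14]. Speed limits (rad/s): [2.22, 2.22, 2.57, 3.14, 3.14, 3.14].

## Interface

Orientations are given as [roll, pitch, yaw] about the fixed x, y, z axes, in that order (R = Rz(yaw) Ry(pitch) Rx(roll)).
In Python, from plant import r gives the robot as it stands.
- The arm moves only by the shell command python3 -m handwheel 'ROWS' [OPENING] [FORCE]. ROWS is JSON, a list of rows, each a list of 2 entries, a list of its own where there are three numbers: the shift along the tool's x, y, z in m, then the turn about the tool's x in degrees. A call has 1 to 10 rows; each row shifts and turns the commanded pose from where the row before left it, along the tool's axes as they then stand; what a row does not reach is not made up. A row lasts 1/10 s, in which the tool goes at most 50 mm and 8.59 degrees, less where a joint would pass 70% of its speed; a pose out of reach is approached as far as the arm can. A call with a gripper value outside its range is refused whole. OPENING is the finger opening in m, from 0 to 0.0854, set as the call begins (- or left out, the last holds). The fingers move at their own pace and stop on an object; FORCE is the grip in N (left out, the last holds). Time passes only in rows, so rows that do not move let the fingers close. It gives the time, the measured TCP pose, the force and the opening at its end, in the units of the state.
- r.observe(): the state, without advancing time (a new reading comes with each control period).
- r.grab_frame(name): name is "side" or "top"; returns a dict with "img" (400x640x3 uint8, red, green, blue), "fov_y" (degrees; the focal length in pixels is half the picture's height over the tangent of half this angle, whatever the lens; pixels are square), "cx", "cy" (the principal point, pixels), "dist_coeffs" ([k1, k2, p1, p2, k3] as OpenCV has them; the pictures are not rectified), "rvec" (rotation vector, rad) and "tvec" (3), from world to camera coordinates, as OpenCV has them. Camera axes: x right, y down, z forward; pixel columns grow to the right and rows downward; lengths in m; the calibration is good to about 2 mm. A picture is of the moment at which its call begins. There is no depth.
- r.sign_off(): hands the job in, once; it reports no verdict.
The state is a dict: "time_s": time; "joint_pos": joint angles; "joint_vel": joint speeds; "effort": joint torques, N m; "eef_pos": TCP position; "tool_rot": TCP orientation; "contact_force": force on the tool from outside, world axes, zero at the start; "wrist_torque": the same for the moment, N m; "finger_gap": finger opening in m.
Only numpy, scipy, OpenCV 4.12 (cv2) and the standard library are available. Lean on these libraries where they do the work, as an engineer would, in place of code of your own. Each camera call takes 0.05 s, during which the arm holds its last target. There are 200 camera calls.

## Task

Make up the two instrument trays from the stock on the bench. In the larger tray: the rotor in the square bay with the spoked locking ring seated on it over its spindle, and the metal tube block in the narrow bay; in the smaller tray: the tall bottle in the narrow bay and the beaker in the square bay. Everything stands upright and flat, is set down rather than dropped, and the short bottle and the squat jar are left standing where they are.

Things in the scene. Friction and masses are not known exactly. Their poses are not given: they have to be found in the camera images.
- rotor: Cycler rotor, loose: black disc 88 mm across, 16 mm thick, with 24 small grey wells round its edge and a steel spindle 12 mm in diameter at its centre from z = 16 to 40 mm (tapering over the top 4 mm). Gripped by the spindle. 0.09 to 0.16 kg. Origin: centre of its underside, z up; yaw does not matter.
- lock_ring: Locking ring, loose, hub up: black spoked wheel, rim 84 mm across and 5 mm thick, eight spokes 5 mm thick, hub 32 mm across and 22 mm high with a 22 mm through hole that drops over the rotor's spindle; the rim then rests on the rotor disc, 16 mm above the rotor's underside. Gripped by the hub, above the spokes. 0.05 kg. Origin: centre of its underside, z up; yaw does not matter.
- tube_block: Metal tube block, loose: aluminium block 92 mm (its x) by 34 mm (its y) by 44 mm high with a row of eight white tubes along its x axis standing 8 mm out of its top, along the middle. Gripped across its 34 mm width. 0.24 to 0.36 kg. Origin: centre of its underside, z up.
- tall_bottle: Tall buffer bottle, loose: closed white round bottle with a grey cap and a paper label, 38 mm in diameter, 98 mm high in all; straight-sided from about 5 to 57 mm above its underside, narrower above (grip it at about 50 mm, so that its cap clears the gripper body). 0.09 to 0.18 kg. Origin: centre of its underside, z up.
- beaker: Beaker, loose: empty open white beaker, 60 mm outside diameter, 75 mm high, straight wall 3 mm thick, small seen-only spout at the rim. Gripped round the outside. 0.06 kg. Origin: centre of its underside, z up.
- short_bottle: Short bottle, loose, not part of either tray: as the tall bottle but only 60 mm high, 38 mm in diameter. Stays where it stands. Origin: centre of its underside.
- squat_jar: Squat jar, loose, not part of either tray: closed white jar with a grey lid, 62 mm in diameter, 52 mm high. Stays where it stands. Origin: centre of its underside.
- run_tray: Larger tray, grey, fixed: 126 mm (its x) by 186 mm (its y), walls 16 mm high, 4 mm thick, floor surface at z = 4 mm. Two bays side by side along y: the square bay, 118 x 118 mm, centred at x = 0, y = -30 mm; the narrow bay, 118 mm along x by 56 mm along y, centred at x = 0, y = +61 mm (the tube block stands in it lengthwise, along the tray's x). Origin: centre of its underside, z up.
- ph_tray: Smaller tray, grey, fixed: 98 mm (its x) by 158 mm (its y), walls 16 mm high, 4 mm thick, floor surface at z = 4 mm. Two bays side by side along y: the narrow bay, 90 mm along x by 56 mm along y, centred at x = 0, y = -47 mm; the square bay, 90 x 90 mm, centred at x = 0, y = +30 mm. Origin: centre of its underside, z up.

How it is judged:
At the end, for the whole second after the job is handed in: Rotor, tube block, tall bottle and beaker stand on the floor of their own bays (undersides 1 to 8 mm over the tray's, tilt under 0.12 rad); the ring lies flat on the rotor, hub over the spindle (13 to 19 mm above its underside, within 8 mm of centre); all at rest, under 0.02 m/s (z of rotor in the frame of run_tray between 0.001 and 0.008 m and y of rotor in the frame of run_tray between -0.049 and -0.011 m and x of rotor in the frame of run_tray between -0.033 and 0.033 m and angle between each of rotor, tube_block, tall_bottle, beaker's own z axis and vertical below 0.12 rad and z of tube_block in the frame of run_tray between 0.001 and 0.008 m and y of tube_block in the frame of run_tray between 0.04 and 0.082 m and x of tube_block in the frame of run_tray between -0.033 and 0.033 m and z of tall_bottle in the frame of ph_tray between 0.001 and 0.008 m and y of tall_bottle in the frame of ph_tray between -0.06 and -0.034 m and x of tall_bottle in the frame of ph_tray between -0.033 and 0.033 m and z of beaker in the frame of ph_tray between 0.001 and 0.008 m and y of beaker in the frame of ph_tray between 0.01 and 0.05 m and x of beaker in the frame of ph_tray between -0.033 and 0.033 m and z of lock_ring in the frame of rotor between 0.013 and 0.019 m and horizontal distance between lock_ring and rotor below 0.008 m and angle between lock_ring's own z axis and vertical below 0.08 rad and linear speed of each of rotor, lock_ring, tube_block, tall_bottle, beaker below 0.02 m/s and angular speed of each of rotor, lock_ring, tube_block, tall_bottle, beaker below 0.2 rad/s); the robot touches nothing.
It fails at once if the short bottle is moved by more than 20 mm or knocked over (distance of short_bottle from where it was at the start of the episode above 0.02 m or angle between short_bottle's own z axis and vertical above 0.5 rad).
It fails at once if the squat jar is moved by more than 20 mm or knocked over (distance of squat_jar from where it was at the start of the episode above 0.02 m or angle between squat_jar's own z axis and vertical above 0.5 rad).
It fails at once if one of the five things is dropped: it falls free of the fingers faster than 0.7 m/s (some 25 mm of free fall) ((linear speed of rotor above 0.7 m/s and contact force between the fingers and rotor below 0.05 N) or (linear speed of lock_ring above 0.7 m/s and contact force between the fingers and lock_ring below 0.05 N) or (linear speed of tube_block above 0.7 m/s and contact force between the fingers and tube_block below 0.05 N) or (linear speed of tall_bottle above 0.7 m/s and contact force between the fingers and tall_bottle below 0.05 N) or (linear speed of beaker above 0.7 m/s and contact force between the fingers and beaker below 0.05 N)).
It also fails if it takes over 131 s, if anything falls off the work surface, if the arm or the gripper's body presses on something with over 40 N, if the wrist force passes 120 N, or if a joint passes its speed limit or range.

## Working session

There is one attempt and no reset: what is moved stays moved. The work goes in short steps, Python scripts to look and compute and a shell command to move; the robot and the scene stay as the last step left them, time stands still between calls to the robot, and variables do not carry over. Pictures are saved under pics/ and viewed, on a budget of 14 in all, crops included, one or two more only if the job needs it, and the job is handed in when it is done.

```bash
ls; mkdir -p pics; python3 - <<'E'
from plant import r
import cv2
s=r.observe(); print({k:(v if not hasattr(v,'round') else v) for k,v in s.items()}, r.nose_length)
for n in("top","side"):
    f=r.grab_frame(n); cv2.imwrite(f"pics/{n}0.png",f["img"][...,::-1]); print({k:v for k,v in f.items() if k!="img"})
E
```

```text
pics
{'time_s': 0.0, 'joint_pos': array([1.07628389e+00, 1.04661170e-01, 9.64535628e-02, 1.56391319e+00,
       2.05051837e-06, 1.35307775e+00]), 'joint_vel': array([-0.0004355 ,  0.00027798,  0.0001328 , -0.00017905, -0.00131282,
       -0.00116419]), 'effort': array([ 4.24722875e-04, -5.56923616e+01,  5.03656375e+01,  1.66165188e-02,
       -1.19713850e-04, -2.00727968e-08]), 'eef_pos': array([0.16384428, 0.57693799, 0.30313595]), 'tool_rot': array([ 2.9223259 ,  1.56947185, -2.06685694]), 'contact_force': array([-0.42222521, -0.70890212, -0.3433892 ]), 'wrist_torque': array([-0.00184383,  0.02342837,  0.01565975]), 'finger_gap': 0.08524658573779162} 0.0726
{'fov_y': 51.34469262062833, 'cx': 307.3910237519936, 'cy': 197.89074531897435, 'dist_coeffs': array([-0.0832786,  0.       ,  0.       ,  0.       ,  0.       ]), 'rvec': array([ 2.12302237, -2.12284728,  0.20691373]), 'tvec': array([-0.00709547,  0.50479617,  1.03444731])}
{'fov_y': 56.10574529660962, 'cx': 320.5494679702567, 'cy': 199.26882344374525, 'dist_coeffs': array([0.01157588, 0.        , 0.        , 0.        , 0.        ]), 'rvec': array([ 2.23105407, -0.46080211,  0.20046698]), 'tvec': array([-0.49225705,  0.16864291,  0.96785824])}
```

View pics/top0.png

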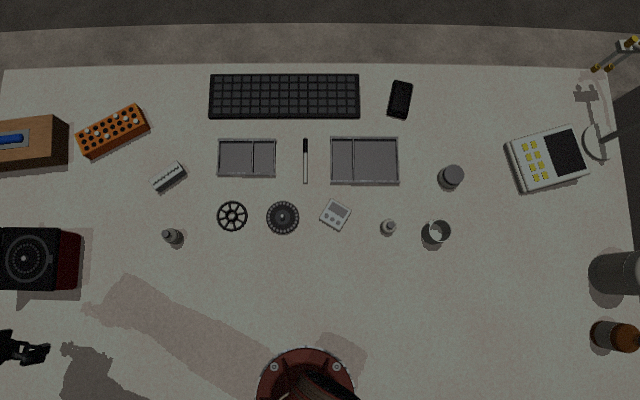

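View pics/side0.png

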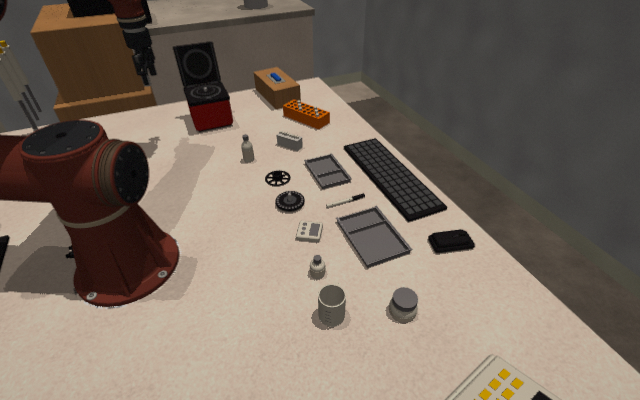

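The top view shows the rotor at (282,217), ring (232,216), tube block (170,177), left (tall) bottle (172,236), short bottle (388,226), beaker (436,232) and jar (451,177). The smaller tray is at (247,158) and the larger at (364,160). The side view confirms the left bottle is the tall one.

```bash
cat >h.py <<'E'
import cv2, numpy as np
from plant import r
def K(f):
    F=f["img"].shape[0]/2/np.tan(np.radians(f["fov_y"])/2)
    return np.array([[F,0,f["cx"]],[0,F,f["cy"]],[0,0,1.]])
def ray(f,px):
    u=cv2.undistortPoints(np.array(px,float).reshape(-1,1,2),K(f),f["dist_coeffs"]).reshape(-1,2)
    R=cv2.Rodrigues(f["rvec"])[0]; d=np.c_[u,np.ones(len(u))]@R; c=-R.T@f["tvec"]; return c,d
def onz(f,px,z):
    c,d=ray(f,px); return c[:2]+d[:,:2]*((z-c[2])/d[:,2])[:,None]
def proj(f,P):
    return cv2.projectPoints(np.array(P,float).reshape(-1,1,3),f["rvec"],f["tvec"],K(f),f["dist_coeffs"])[0].reshape(-1,2)
def two(fa,pa,fb,pb):
    A=[];b=[]
    M=np.zeros((3,3));v=np.zeros(3)
    for f,p in((fa,pa),(fb,pb)):
        c,d=ray(f,[p]); d=d[0]/np.linalg.norm(d[0]); Q=np.eye(3)-np.outer(d,d); M+=Q; v+=Q@c
    return np.linalg.solve(M,v)
def save(f,name,box=None,s=1):
    im=f["img"][...,::-1]
    if box: x0,y0,x1,y1=box; im=im[y0:y1,x0:x1]
    im=cv2.resize(im,None,fx=s,fy=s,interpolation=cv2.INTER_CUBIC); cv2.imwrite("pics/"+name,im)
E
python3 - <<'E'
from h import *
f=r.grab_frame("top"); g=r.grab_frame("side")
import pickle; pickle.dump((f,g),open("f0.pkl","wb"))
a=cv2.resize(f["img"][130:255,145:305],None,fx=5,fy=5,interpolation=cv2.INTER_CUBIC)
cv2.imwrite("pics/a.png",cv2.convertScaleAbs(a[...,::-1],alpha=1.4)[:600,:800])
a=cv2.resize(f["img"][130:250,320:480],None,fx=5,fy=5,interpolation=cv2.INTER_CUBIC)
cv2.imwrite("pics/b.png",cv2.convertScaleAbs(a[...,::-1],alpha=1.4))
E
```

```text
(no output)
```

View pics/a.png

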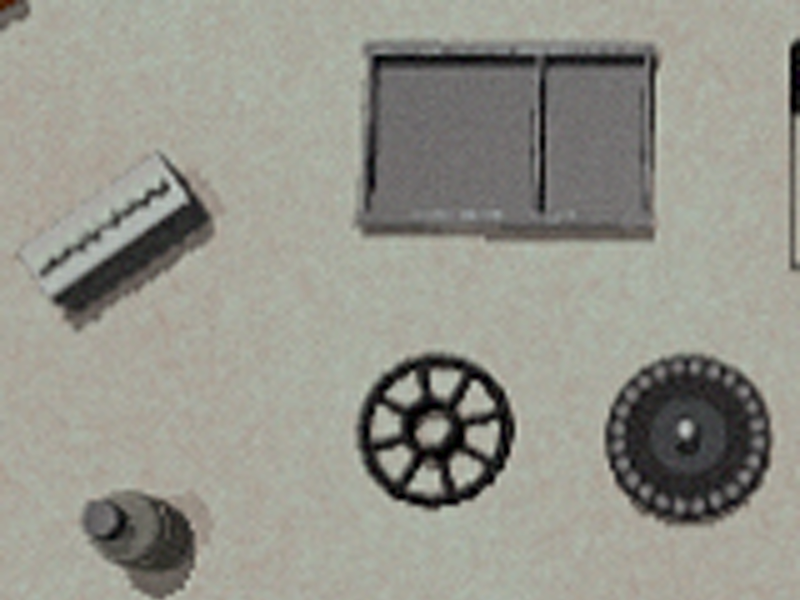

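View pics/b.png

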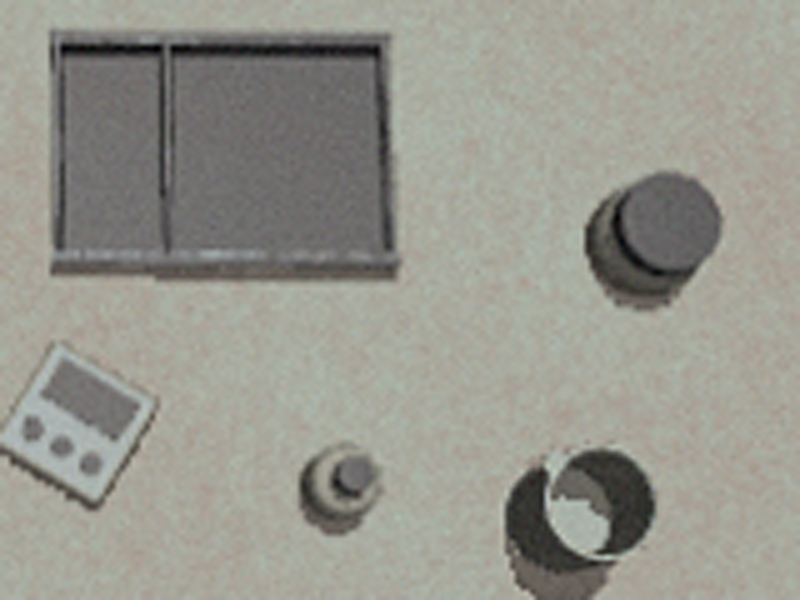

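Crop a (5×, origin 145,130) shows the small tray corners (365,45)–(655,230), ring centre (437,430), spindle tip (686,428), tall bottle cap (104,520), and block top corners (18,253), (160,150), (190,192), (52,298). Crop b (origin 320,130) shows the large tray (52,33)–(395,262), beaker rim centre (601,503), jar lid (671,222) and short cap (354,475).

```bash
python3 - <<'E'
from h import *
import pickle; f,g=pickle.load(open("f0.pkl","rb"))
def A(p): return (np.array(p,float).reshape(-1,2)-2)/5+[145,130]
def B(p): return (np.array(p,float).reshape(-1,2)-2)/5+[320,130]
np.set_printoptions(precision=4,suppress=True)
P={}
P['tube']=(A([(18,253),(160,150),(190,192),(52,298)]),.044)
P['ring']=(A((437,430)),.004)
P['rotor_sp']=(A((686,428)),.040)
P['rotor_disc']=(A((688,434)),.014)
P['tall']=(A((104,520)),.098)
P['ph']=(A([(368,45),(655,47),(655,226),(360,222)]),.016)
P['run']=(B([(52,33),(388,36),(395,262),(52,262)]),.016)
P['jar']=(B((671,222)),.052); P['short']=(B((354,475)),.06); P['beaker']=(B((601,503)),.075)
for k,(p,z) in P.items():
    w=onz(f,p,z); m=w.mean(0); print(k,w.tolist() if len(w)>1 else '',m,np.linalg.norm(m), 'side base px',proj(g,[*m,0])[0],'top',proj(g,[*m,z])[0])
    if len(w)>1: print('  edges',[(np.linalg.norm(w[i]-w[i-1]),np.degrees(np.arctan2(*(w[i]-w[i-1])[::-1]))) for i in range(4)])
# automated refinement: dark blobs of ring and rotor
gray=f["img"].max(2)
for x0,y0,x1,y1,z,n in((212,198,252,235,.004,'ring'),(262,198,303,238,.012,'rotor')):
    m=(gray[y0:y1,x0:x1]<90).astype(np.uint8)
    c=max(cv2.findContours(m,cv2.RETR_EXTERNAL,cv2.CHAIN_APPROX_NONE)[0],key=cv2.contourArea)
    e=cv2.fitEllipse(c); print(n,e,onz(f,np.array(e[0])+[x0,y0],z))
E
```

```text
tube [[0.5534509577964757, 0.4171003081935284], [0.6100536092909867, 0.34364569796820077], [0.5867112146145546, 0.3258891997350794], [0.5289086366961511, 0.39680180943460036]] [0.5698 0.3709] 0.6798434329403603 side base px [290.1    146.1401] top [289.342  135.8011]
  edges [(np.float64(0.031848933684782), np.float64(39.593519817027165)), (np.float64(0.09273316515445744), np.float64(-52.38287340941703)), (np.float64(0.0293284949960473), np.float64(-142.73984723063018)), (np.float64(0.09148626251197335), np.float64(129.1843066980262))]
ring  [0.4647 0.1959] 0.5042846079942145 side base px [277.8042 178.9145] top [277.7027 177.9458]
rotor_sp  [0.4605 0.0595] 0.46432568414339737 side base px [290.4247 203.8828] top [289.5929 193.7265]
rotor_disc  [0.4612 0.0599] 0.4650496647929024 side base px [290.5875 203.7424] top [290.3022 200.2404]
tall  [0.4055 0.3428] 0.5309865381381806 side base px [248.9329 160.1181] top [245.0449 135.9112]
ph [[0.6782397046398019, 0.23991429408060477], [0.676650447587775, 0.08059011607199744], [0.5747630634214578, 0.07901577023427586], [0.5771289834252104, 0.
[... 789 characters left out ...]
19312805278)), (np.float64(0.12893425039892323), np.float64(179.14310909597484)), (np.float64(0.18650683016550482), np.float64(90.08469933943327))]
jar  [ 0.5688 -0.3957] 0.6929601325185015 side base px [402.3511 311.0017] top [405.4211 297.3343]
short  [ 0.4332 -0.2189] 0.4853585721545108 side base px [317.3699 273.2353] top [316.976  257.2769]
beaker  [ 0.4167 -0.3413] 0.5386083542822492 side base px [331.5238 315.0289] top [331.8178 295.0498]
ring ((19.548175811767578, 17.72865104675293), (29.65936279296875, 31.045198440551758), 61.849945068359375) [[0.4643 0.1972]]
rotor ((20.300315856933594, 19.556488037109375), (32.57484817504883, 33.436946868896484), 177.95263671875) [[0.4583 0.0598]]
```

```bash
python3 - <<'E'
from h import *
import pickle; f,g=pickle.load(open("f0.pkl","rb"))
save(g,"s1.png",(230,120,430,330),3.5) if 0 else save(g,"s1.png",(225,125,425,275),4)
E
```

```text
(no output)
```

View pics/s1.png

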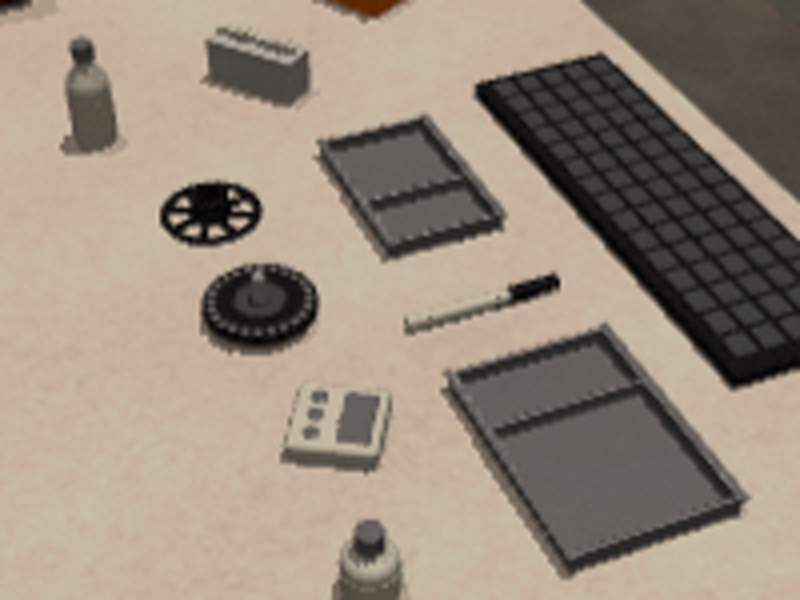

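Side crop (4×, origin 225,125): spindle tip (259,272) and bottle cap (82,43) land within 1 px of where my top-view positions project, so the poses agree. First I'll go for the tube block.

```bash
cat >go.py <<'E'
# go.py x y zgrasp [jawdeg]: shift in tool axes (after the turn) to bring the grasp point there
import sys; from h import *
from scipy.spatial.transform import Rotation as R
def go(x,y,z,jaw=None):
    s=r.observe(); T=R.from_euler('xyz',s["tool_rot"]).as_matrix()
    cur=np.degrees(np.arctan2(T[1,2],T[0,2])); t=0
    if jaw is not None:
        d=(jaw-cur+90)%180-90; t=-d   # tool x points down
    T2=T@R.from_euler('x',t,degrees=True).as_matrix()
    G=s["eef_pos"]+.054*T[:,0]
    v=T2.T@(np.array([x,y,z])-G)
    print("t %.1f grasp"%s["time_s"],G.round(4),"jaw %.1f j6 %.2f"%(cur,s["joint_pos"][5]),"gap %.4f"%s["finger_gap"],"F",s["contact_force"].round(1))
    print(" turn %.1f  shift mm"%t,(v*1000).round(1),"rows>=",np.ceil(np.linalg.norm(v)/.05), "down axis",T[:,0].round(4))
if __name__=="__main__": go(*map(float,sys.argv[1:]))
E
python3 go.py .5698 .3709 .115 38; python3 go.py .5698 .3709 .115 38.5
```

```text
t 0.2 grasp [0.1639 0.577  0.2494] jaw 74.1 j6 1.35 gap 0.0855 F [ 0.8 -0.4 -0.1]
 turn 36.1  shift mm [ 134.4 -412.3  193.1] rows>= 10.0 down axis [-4.e-04 -7.e-04 -1.e+00]
t 0.2 grasp [0.1639 0.577  0.2494] jaw 74.1 j6 1.35 gap 0.0855 F [ 0.8 -0.4 -0.1]
 turn 35.6  shift mm [ 134.4 -413.9  189.5] rows>= 10.0 down axis [-4.e-04 -7.e-04 -1.e+00]
```

```bash
python3 -m handwheel '[[[0.015,0,0],7.1],[[0.015,0,0],7.1],[[0.015,0,0],7.1],[[0.015,0,0],7.2],[[0.015,0,0],7.2],[[0.01,-0.025,0.012],0],[[0.005,-0.035,0.016],0],[[0,-0.04,0.018],0],[[0,-0.04,0.018],0],[[0,-0.04,0.018],0]]' 0.0854 60; python3 -m handwheel '[[[0,-0.04,0.018],0],[[0,-0.04,0.018],0],[[0,-0.04,0.018],0],[[0,-0.04,0.018],0],[[0,-0.03,0.014],0],[[0,-0.02,0.01],0],[[0,0,0],0]]'; python3 go.py .5698 .3709 .115 38.4
```

```text
time_s: 1.2
eef_pos: [0.3413, 0.4862, 0.2138]
tool_rot: [1.789, 1.571, 2.46]
contact_force: [-0.7, 1.0, -0.1]
finger_gap: 0.0858
time_s: 1.9
eef_pos: [0.5482, 0.3805, 0.2132]
tool_rot: [-2.145, 1.57, -1.477]
contact_force: [-0.5, -0.1, 0.5]
finger_gap: 0.0858
t 1.9 grasp [0.5482 0.3805 0.1592] jaw 38.3 j6 1.31 gap 0.0858 F [-0.5 -0.1  0.5]
 turn -0.1  shift mm [ 44.2 -20.9  11. ] rows>= 2.0 down axis [ 0.e+00 -4.e-04 -1.e+00]
```

```bash
python3 -m handwheel '[[[0.02,-0.021,0.011],0],[[0.03,0,0],0],[[0.03,0,0],0],[[0.028,0,0],0],[[0.015,0,0],0],[[0,0,0],0]]'; python3 go.py .5698 .3709 .036 38.4;  python3 -m handwheel '[[[0,0,0],0],[[0,0,0],0],[[0,0,0],0],[[0,0,0],0],[[0,0,0],0],[[0,0,0],0],[[0,0,0],0]]' 0.02 60;  python3 - <<'E'
from h import *
f=r.grab_frame("side"); save(f,"s2.png",(220,70,360,200),4)
E
```

```text
time_s: 2.5
eef_pos: [0.5655, 0.3726, 0.0884]
tool_rot: [2.827, 1.566, -2.784]
contact_force: [-0.6, -0.6, 0.0]
finger_gap: 0.0852
t 2.5 grasp [0.5653 0.3725 0.0344] jaw 38.5 j6 1.29 gap 0.0852 F [-0.6 -0.6  0. ]
 turn 0.1  shift mm [-1.7 -4.1  2.5] rows>= 1.0 down axis [-0.0041 -0.0015 -1.    ]
time_s: 3.2
eef_pos: [0.5685, 0.3732, 0.0928]
tool_rot: [-0.227, 1.568, 0.444]
contact_force: [-0.5, -0.4, 6.7]
finger_gap: 0.0331
```

View pics/s2.png

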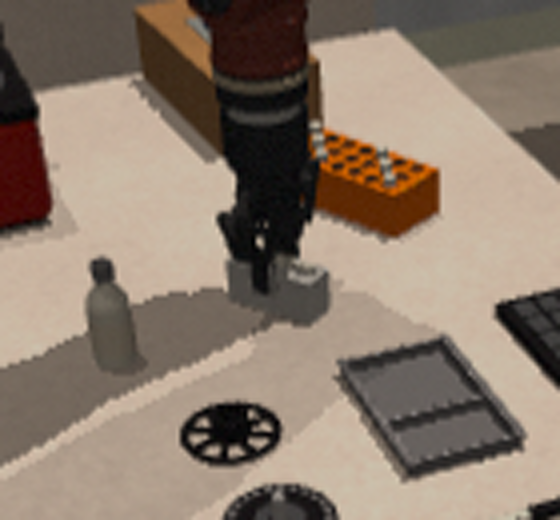

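Block gripped by its middle, gap 33 mm, bottle clear. Lifting and turning.

```bash
python3 -m handwheel '[[[-0.012,0,0],0],[[-0.02,0,0],0],[[-0.02,0,0],-6],[[-0.02,0,0],-6.6],[[-0.01,0,0],-6.5],[[0,0,0],-6.5],[[0,0,0],-6.5],[[0,0,0],-6.5],[[0,0,0],-6.5],[[0,0,0],-6.5]]'; python3 -m handwheel '[[[0,0,0],0]]'; python3 go.py .62 -.101 .12 90
```

```text
time_s: 4.25
eef_pos: [0.5673, 0.3727, 0.1733]
tool_rot: [1.869, 1.57, -2.838]
contact_force: [0.2, -1.0, -3.0]
finger_gap: 0.0331
time_s: 4.35
eef_pos: [0.5674, 0.3727, 0.1733]
tool_rot: [1.883, 1.57, -2.827]
contact_force: [-0.3, -0.1, -2.4]
finger_gap: 0.0332
t 4.3 grasp [0.5674 0.3727 0.1193] jaw 90.1 j6 0.39 gap 0.0332 F [-0.3 -0.1 -2.4]
 turn 0.1  shift mm [  -0.7  -52.6 -473.7] rows>= 10.0 down axis [-3.e-04 -1.e-04 -1.e+00]
```

```bash
python3 -m handwheel '[[[0,-0.002,-0.015],0],[[0,-0.003,-0.03],0],[[0,-0.005,-0.038],0],[[0,-0.005,-0.038],0],[[0,-0.005,-0.038],0],[[0,-0.005,-0.038],0],[[0,-0.005,-0.038],0],[[0,-0.005,-0.038],0],[[0,-0.005,-0.038],0],[[0,-0.005,-0.038],0]]'; python3 -m handwheel '[[[0,-0.004,-0.038],0],[[0,-0.004,-0.036],0],[[0,-0.003,-0.03],0],[[0,-0.001,-0.02],0],[[0,0,0],0],[[0,0,0],0]]'; python3 go.py .62 -.101 .043 90
```

```text
time_s: 5.35
eef_pos: [0.6125, 0.0216, 0.1732]
tool_rot: [-2.312, 1.571, -0.744]
contact_force: [1.8, 0.2, -2.7]
finger_gap: 0.0328
time_s: 5.95
eef_pos: [0.6246, -0.1003, 0.1729]
tool_rot: [0.484, 1.57, 2.054]
contact_force: [-0.1, -0.2, -2.8]
finger_gap: 0.0332
t 6.0 grasp [ 0.6245 -0.1002  0.1189] jaw 89.9 j6 -0.36 gap 0.0332 F [-0.1 -0.2 -2.8]
 turn -0.1  shift mm [75.9  4.5 -0.8] rows>= 2.0 down axis [-3.e-04  6.e-04 -1.e+00]
```

```bash
python3 -m handwheel '[[[0.02,0.0045,0],0],[[0.025,0,0],0],[[0.018,0,0],0],[[0.007,0,0],0],[[0.002,0,0],0],[[0.001,0,0],0],[[0,0,0],0]]';  python3 go.py .62 -.101 .043 90; python3 - <<'E'
from h import *
f=r.grab_frame("side"); save(f,"s3.png",(320,130,460,260),4)
E
```

```text
time_s: 6.65
eef_pos: [0.621, -0.1001, 0.101]
tool_rot: [-1.863, 1.569, -0.291]
contact_force: [-0.8, 0.8, -3.0]
finger_gap: 0.0332
t 6.7 grasp [ 0.6211 -0.1002  0.047 ] jaw 90.1 j6 -0.37 gap 0.0332 F [-0.8  0.8 -3. ]
 turn 0.1  shift mm [ 4.   1.1 -0.8] rows>= 1.0 down axis [ 1.5e-03 -5.0e-04 -1.0e+00]
```

View pics/s3.png

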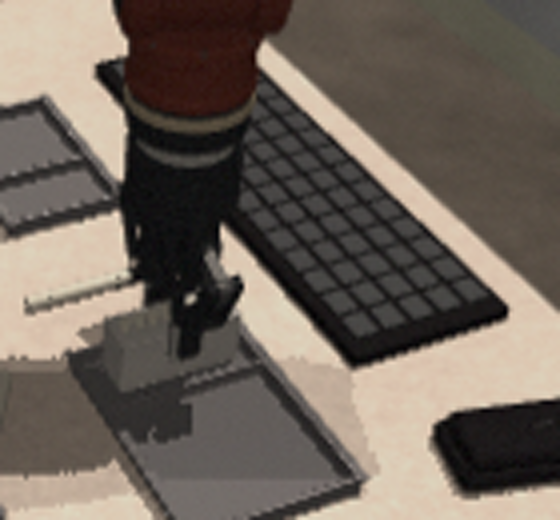

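The block is in the narrow bay, just above the floor; settling it 1 mm at a time.

```bash
python3 -m handwheel '[[[0.0015,0,0],0],[[0.001,0,0],0],[[0,0,0],0]]'; python3 -m handwheel '[[[0.0015,0,0],0],[[0,0,0],0]]';  python3 -m handwheel '[[[0.001,0,0],0],[[0,0,0],0]]'
```

```text
time_s: 7.0
eef_pos: [0.6203, -0.1002, 0.0974]
tool_rot: [-0.025, 1.571, 1.546]
contact_force: [0.1, -0.8, -3.0]
finger_gap: 0.033
time_s: 7.2
eef_pos: [0.6205, -0.1003, 0.0968]
tool_rot: [-1.976, 1.57, -0.405]
contact_force: [-3.7, 0.7, 4.0]
finger_gap: 0.0327
time_s: 7.4
eef_pos: [0.6205, -0.1003, 0.0967]
tool_rot: [-2.138, 1.57, -0.567]
contact_force: [-7.4, 1.5, 13.1]
finger_gap: 0.0329
```

```bash
python3 -m handwheel '[[[-0.001,0,0],0],[[0,0,0],0],[[0,0,0],0],[[0,0,0],0],[[-0.01,0,0],0],[[-0.02,0,0],0],[[-0.03,0,0],0],[[-0.03,0,0],0],[[-0.02,0,0],0],[[0,0,0],0]]' 0.052; python3 go.py .4055 .3428 .155 90
```

```text
time_s: 8.4
eef_pos: [0.6219, -0.1007, 0.2104]
tool_rot: [-1.924, 1.565, -0.352]
contact_force: [-0.2, -0.4, 0.7]
finger_gap: 0.052
t 8.4 grasp [ 0.6222 -0.1009  0.1564] jaw 90.0 j6 -0.37 gap 0.0520 F [-0.2 -0.4  0.7]
 turn 0.0  shift mm [ -0.8 216.7 443.7] rows>= 10.0 down axis [ 0.0058 -0.0021 -1.    ]
```

```bash
python3 -m handwheel '[[[0,0.008,0.016],0],[[0,0.014,0.0286],0],[[0,0.014,0.0286],0],[[0,0.014,0.0286],0],[[0,0.014,0.0286],0],[[0,0.014,0.0286],0],[[0,0.014,0.0286],0],[[0,0.014,0.0286],0],[[0,0.014,0.0286],0],[[0,0.014,0.0286],0]]' 0.0854; python3 -m handwheel '[[[0,0.014,0.0286],0],[[0,0.014,0.0286],0],[[0,0.014,0.0286],0],[[0,0.014,0.0286],0],[[0,0.014,0.0286],0],[[0,0.008,0.018],0],[[0,0.005,0.01],0],[[0,0,0],0],[[0,0,0],0]]'; python3 go.py .4055 .3428 .05 90
```

```text
time_s: 9.4
eef_pos: [0.4852, 0.1741, 0.2053]
tool_rot: [1.459, 1.57, 3.03]
contact_force: [0.5, -0.1, 0.6]
finger_gap: 0.0855
time_s: 10.3
eef_pos: [0.4033, 0.3435, 0.2056]
tool_rot: [2.743, 1.57, -1.968]
contact_force: [0.4, -0.1, 0.2]
finger_gap: 0.0854
t 10.3 grasp [0.4032 0.3435 0.1516] jaw 90.0 j6 0.46 gap 0.0854 F [ 0.4 -0.1  0.2]
 turn 0.0  shift mm [101.6  -2.3  -0.7] rows>= 3.0 down axis [-2.e-04 -4.e-04 -1.e+00]
```

```bash
python3 - <<'E'
from h import *
f=r.grab_frame("top"); save(f,"t4.png",(310,120,470,245),5)
E
```

```text
(no output)
```

View pics/t4.png

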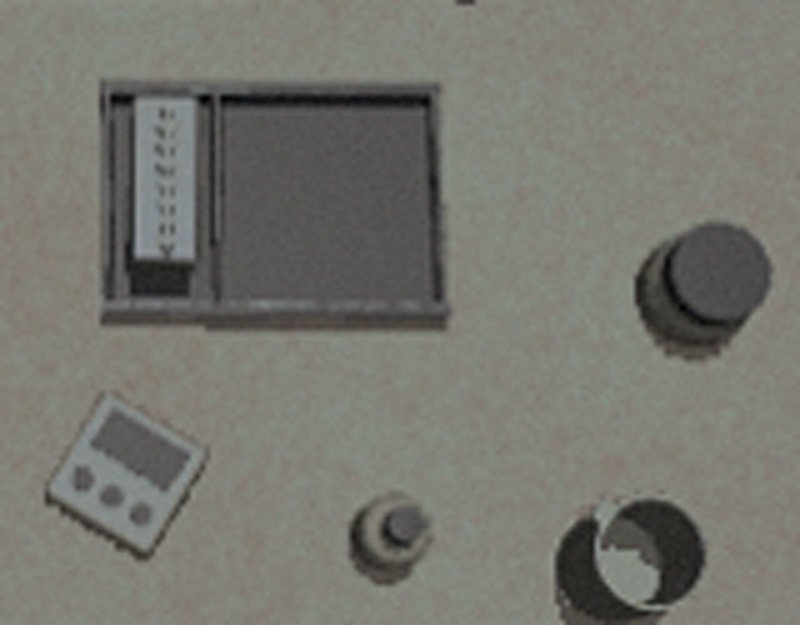

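The top view shows the block standing flat in the narrow bay (165,180 in the crop). Next is the tall bottle.

```bash
python3 -m handwheel '[[[0.015,-0.0023,-0.0007],0],[[0.025,0,0],0],[[0.025,0,0],0],[[0.02,0,0],0],[[0.01,0,0],0],[[0.0046,0,0],0],[[0,0,0],0],[[0,0,0],0]]'; python3 go.py .4055 .3428 .05 90;  python3 -m handwheel '[[[0,0,0],0],[[0,0,0],0],[[0,0,0],0],[[0,0,0],0],[[0,0,0],0],[[0,0,0],0],[[0,0,0],0]]' 0.02 50; python3 go.py .627 .113 .13 90
```

```text
time_s: 11.15
eef_pos: [0.4059, 0.3435, 0.1072]
tool_rot: [-1.059, 1.569, 0.512]
contact_force: [0.6, 1.0, 0.7]
finger_gap: 0.0855
t 11.2 grasp [0.406  0.3436 0.0532] jaw 90.0 j6 0.46 gap 0.0855 F [0.6 1.  0.7]
 turn 0.0  shift mm [ 3.2  0.5 -0.8] rows>= 1.0 down axis [ 1.2e-03  7.0e-04 -1.0e+00]
time_s: 11.85
eef_pos: [0.4057, 0.3438, 0.1069]
tool_rot: [-0.759, 1.569, 0.813]
contact_force: [-0.2, 2.2, 5.7]
finger_gap: 0.0364
t 11.8 grasp [0.4057 0.3438 0.0529] jaw 90.1 j6 0.46 gap 0.0364 F [-0.2  2.2  5.7]
 turn 0.1  shift mm [ -77.1 -221.3 -230.7] rows>= 7.0 down axis [ 0.001  0.001 -1.   ]
```

```bash
python3 -m handwheel '[[[-0.01,0,0],0],[[-0.02,0,0],0],[[-0.025,0,0],0],[[-0.02,-0.005,-0.006],0],[[0,-0.014,-0.015],0],[[0,-0.02,-0.021],0],[[0,-0.022,-0.023],0],[[0,-0.022,-0.023],0],[[0,-0.022,-0.023],0],[[0,-0.022,-0.023],0]]'; python3 -m handwheel '[[[0,-0.022,-0.023],0],[[0,-0.022,-0.023],0],[[0,-0.022,-0.023],0],[[0,-0.02,-0.02],0],[[0,-0.015,-0.015],0],[[0,-0.012,-0.011],0],[[0,0,0],0],[[0,0,0],0]]'; python3 go.py .627 .113 .057 90
```

```text
time_s: 12.85
eef_pos: [0.5329, 0.2082, 0.1813]
tool_rot: [2.11, 1.57, -2.601]
contact_force: [-0.1, 0.8, -1.3]
finger_gap: 0.0365
time_s: 13.65
eef_pos: [0.645, 0.0944, 0.1809]
tool_rot: [1.516, 1.569, 3.086]
contact_force: [0.3, 0.6, -1.9]
finger_gap: 0.0364
t 13.7 grasp [0.6449 0.0944 0.1269] jaw 90.0 j6 -0.05 gap 0.0364 F [ 0.3  0.6 -1.9]
 turn 0.0  shift mm [70.  17.8 18.6] rows>= 2.0 down axis [-1.5e-03  1.0e-04 -1.0e+00]
```

Overshot by about 18 mm (my row sum was too large); correcting, then lowering.

```bash
python3 -m handwheel '[[[0.01,0.01,0.01],0],[[0.015,0.008,0.0086],0],[[0.02,0,0],0],[[0.015,0,0],0],[[0.006,0,0],0],[[0.001,0,0],0],[[0,0,0],0],[[0,0,0],0]]'; python3 go.py .627 .113 .057 90; python3 -m handwheel '[[[0.0015,0,0],0],[[0.001,0,0],0],[[0,0,0],0]]'
```

```text
time_s: 14.45
eef_pos: [0.6281, 0.113, 0.1154]
tool_rot: [-1.565, 1.569, 0.006]
contact_force: [-0.3, 0.5, -1.6]
finger_gap: 0.0367
t 14.4 grasp [0.6282 0.113  0.0614] jaw 90.0 j6 -0.03 gap 0.0367 F [-0.3  0.5 -1.6]
 turn 0.0  shift mm [ 4.4  1.2 -0. ] rows>= 1.0 down axis [ 0.0015  0.     -1.    ]
time_s: 14.75
eef_pos: [0.6275, 0.1131, 0.1118]
tool_rot: [-0.151, 1.571, 1.42]
contact_force: [-0.3, -0.1, -1.9]
finger_gap: 0.0364
```

```bash
python3 -m handwheel '[[[0.001,0,0],0],[[0,0,0],0]]';python3 -m handwheel '[[[0.001,0,0],0],[[0,0,0],0]]'
```

```text
time_s: 14.95
eef_pos: [0.6277, 0.1131, 0.1111]
tool_rot: [-1.466, 1.57, 0.105]
contact_force: [-0.7, -0.4, 0.5]
finger_gap: 0.0364
time_s: 15.15
eef_pos: [0.628, 0.1132, 0.1109]
tool_rot: [-1.564, 1.569, 0.008]
contact_force: [-2.2, 0.1, 6.5]
finger_gap: 0.0367
```

```bash
python3 -m handwheel '[[[-0.001,0,0],0],[[0,0,0],0],[[0,0,0],0],[[0,0,0],0],[[-0.01,0,0],0],[[-0.025,0,0],0],[[-0.03,0,0],0],[[-0.03,0,0],0],[[-0.015,0,0],0],[[0,0,0],0]]' 0.065;  python3 -m handwheel '[[[0,0,0],0]]'; python3 go.py .4607 .0597 .155 90
```

```text
time_s: 16.15
eef_pos: [0.6287, 0.1131, 0.2237]
tool_rot: [-1.578, 1.566, -0.007]
contact_force: [0.7, -0.0, -0.1]
finger_gap: 0.0653
time_s: 16.25
eef_pos: [0.6273, 0.1131, 0.2199]
tool_rot: [1.406, 1.57, 2.978]
contact_force: [-0.9, -1.0, -0.0]
finger_gap: 0.0651
t 16.2 grasp [0.6273 0.1131 0.1659] jaw 90.0 j6 -0.03 gap 0.0651 F [-0.9 -1.  -0. ]
 turn 0.0  shift mm [ 11.  166.6 -53.4] rows>= 4.0 down axis [-7.e-04  1.e-04 -1.e+00]
```

```bash
python3 -m handwheel '[[[0.005,0.012,-0.004],0],[[0.006,0.024,-0.008],0],[[0,0.03,-0.01],0],[[0,0.03,-0.01],0],[[0,0.03,-0.01],0],[[0,0.022,-0.006],0],[[0,0.0125,-0.004],0],[[0,0.006,-0.0014],0],[[0,0,0],0],[[0,0,0],0]]' 0.05;  python3 -m handwheel '[[[0.015,0,0],0],[[0.025,0,0],0],[[0.03,0,0],0],[[0.025,0,0],0],[[0.015,0,0],0],[[0,0,0],0],[[0,0,0],0],[[0,0,0],0]]'; python3 go.py .4605 .0596 .038 90
```

```text
time_s: 17.25
eef_pos: [0.4612, 0.0597, 0.2092]
tool_rot: [1.074, 1.57, 2.646]
contact_force: [0.6, -0.3, -0.8]
finger_gap: 0.0501
time_s: 18.05
eef_pos: [0.4617, 0.0596, 0.1006]
tool_rot: [-1.651, 1.57, -0.079]
contact_force: [1.5, -0.5, -0.4]
finger_gap: 0.0499
t 18.1 grasp [0.4618 0.0596 0.0466] jaw 90.0 j6 -0.15 gap 0.0499 F [ 1.5 -0.5 -0.4]
 turn 0.0  shift mm [8.6 1.3 0. ] rows>= 1.0 down axis [ 1.3e-03 -1.0e-04 -1.0e+00]
```

```bash
python3 -m handwheel '[[[0.005,0.0013,0],0],[[0.003,0,0],0],[[0,0,0],0],[[0,0,0],0],[[0,0,0],0]]';  python3 -m handwheel '[[[0,0,0],0],[[0,0,0],0],[[0,0,0],0],[[0,0,0],0],[[0,0,0],0],[[0,0,0],0],[[0,0,0],0],[[0,0,0],0]]' 0.0 80; python3 go.py .62 -.192 .12 90; python3 - <<'E'
from h import *
f=r.grab_frame("side"); save(f,"s5.png",(240,130,360,230),5)
E
```

```text
time_s: 18.55
eef_pos: [0.4598, 0.0596, 0.0919]
tool_rot: [-1.372, 1.571, 0.2]
contact_force: [0.1, 0.8, 0.4]
finger_gap: 0.0497
time_s: 19.35
eef_pos: [0.4599, 0.0596, 0.0922]
tool_rot: [-1.688, 1.57, -0.117]
contact_force: [-1.8, 0.2, 5.0]
finger_gap: 0.0085
t 19.4 grasp [0.4599 0.0596 0.0382] jaw 90.0 j6 -0.16 gap 0.0085 F [-1.8  0.2  5. ]
 turn 0.0  shift mm [ -81.8 -160.1 -251.6] rows>= 7.0 down axis [ 4.e-04 -0.e+00 -1.e+00]
```

View pics/s5.png

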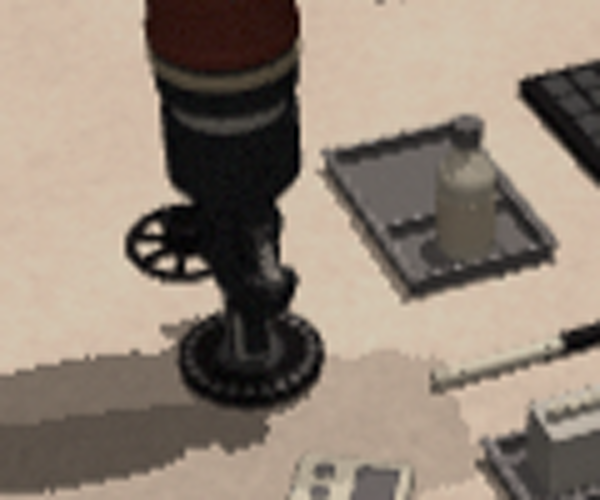

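The picture shows the bottle upright in its bay (465,195) and the fingers on the spindle. The gap of 8.5 mm suggests I'm holding near the taper, so I'll regrip 2 mm lower and test-lift.

```bash
python3 -m handwheel '[[[0,0,0],0],[[0,0,0],0],[[0.002,0,0],0],[[0,0,0],0],[[0,0,0],0]]' 0.03;  python3 -m handwheel '[[[0,0,0],0],[[0,0,0],0],[[0,0,0],0],[[0,0,0],0],[[0,0,0],0],[[0,0,0],0]]' 0.0 80;python3 -m handwheel '[[[-0.003,0,0],0],[[-0.003,0,0],0],[[-0.002,0,0],0],[[0,0,0],0],[[0,0,0],0],[[0,0,0],0]]'
```

```text
time_s: 19.9
eef_pos: [0.4596, 0.0596, 0.0896]
tool_rot: [0.946, 1.57, 2.517]
contact_force: [0.4, -0.4, -0.0]
finger_gap: 0.0305
time_s: 20.5
eef_pos: [0.4599, 0.0596, 0.09]
tool_rot: [-1.556, 1.57, 0.015]
contact_force: [-1.5, -0.1, 4.9]
finger_gap: 0.0087
time_s: 21.1
eef_pos: [0.4597, 0.0596, 0.0977]
tool_rot: [0.851, 1.571, 2.423]
contact_force: [-0.0, -0.2, -0.8]
finger_gap: 0.0089
```

```bash
python3 -m handwheel '[[[-0.01,0,0],0],[[-0.02,0,0],0],[[-0.022,0,0],0],[[-0.015,0,0],0],[[-0.01,-0.006,-0.01],0],[[0,-0.012,-0.019],0],[[0,-0.016,-0.025],0],[[0,-0.016,-0.025],0],[[0,-0.016,-0.025],0],[[0,-0.016,-0.025],0]]';python3 -m handwheel '[[[0,-0.016,-0.025],0],[[0,-0.016,-0.025],0],[[0,-0.016,-0.025],0],[[0,-0.014,-0.022],0],[[0,-0.01,-0.016],0],[[0,-0.006,-0.01],0],[[0,0,0],0],[[0,0,0],0]]'; python3 go.py .62 -.192 .04 90
```

```text
time_s: 22.1
eef_pos: [0.5425, -0.0712, 0.1744]
tool_rot: [1.268, 1.57, 2.839]
contact_force: [-0.3, -0.5, -0.8]
finger_gap: 0.0086
time_s: 22.9
eef_pos: [0.6196, -0.1926, 0.1742]
tool_rot: [0.944, 1.57, 2.515]
contact_force: [0.0, 0.6, -1.6]
finger_gap: 0.0089
t 22.9 grasp [ 0.6195 -0.1925  0.1202] jaw 90.0 j6 -0.50 gap 0.0089 F [ 0.   0.6 -1.6]
 turn 0.0  shift mm [80.2 -0.5  0.5] rows>= 2.0 down axis [-9.e-04  7.e-04 -1.e+00]
```

```bash
python3 -m handwheel '[[[0.015,0,0],0],[[0.025,0,0],0],[[0.02,0,0],0],[[0.01,0,0],0],[[0.004,0,0],0],[[0.002,0,0],0],[[0,0,0],0],[[0,0,0],0]]';python3 -m handwheel '[[[0.002,0,0],0],[[0.001,0,0],0],[[0,0,0],0],[[0,0,0],0]]'; python3 - <<'E'
from h import *
f=r.grab_frame("side"); save(f,"s6.png",(320,160,440,280),5)
E
```

```text
time_s: 23.7
eef_pos: [0.6205, -0.1925, 0.0999]
tool_rot: [-2.007, 1.569, -0.436]
contact_force: [0.1, -0.2, -0.6]
finger_gap: 0.0088
time_s: 24.1
eef_pos: [0.6199, -0.1923, 0.0958]
tool_rot: [-0.536, 1.571, 1.036]
contact_force: [0.8, 0.1, -1.1]
finger_gap: 0.0089
```

View pics/s6.png

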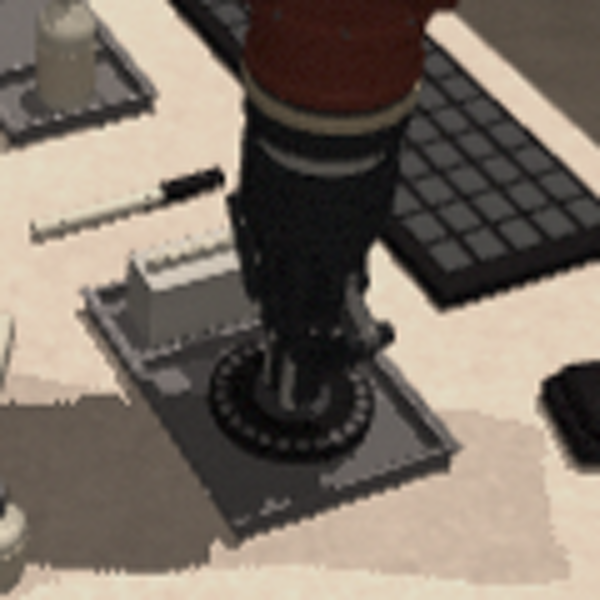

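The rotor hangs level and centred in the square bay (290,395); settling it.

```bash
python3 -m handwheel '[[[0.001,0,0],0],[[0,0,0],0]]';python3 -m handwheel '[[[0.001,0,0],0],[[0,0,0],0]]';python3 -m handwheel '[[[0.0005,0,0],0],[[0,0,0],0]]'
```

```text
time_s: 24.35
eef_pos: [0.6199, -0.1922, 0.0946]
tool_rot: [0.554, 1.571, 2.125]
contact_force: [-0.2, -0.3, -1.4]
finger_gap: 0.0091
time_s: 24.55
eef_pos: [0.62, -0.1923, 0.0941]
tool_rot: [-1.771, 1.571, -0.199]
contact_force: [-1.2, 0.3, 2.9]
finger_gap: 0.0088
time_s: 24.75
eef_pos: [0.62, -0.1923, 0.0941]
tool_rot: [-2.011, 1.57, -0.44]
contact_force: [-2.6, 1.9, 6.0]
finger_gap: 0.0091
```

```bash
python3 -m handwheel '[[[-0.001,0,0],0],[[0,0,0],0],[[0,0,0],0],[[0,0,0],0],[[-0.01,0,0],0],[[-0.025,0,0],0],[[-0.03,0,0],0],[[-0.03,0,0],0],[[-0.015,0,0],0],[[0,0,0],0]]' 0.045;  python3 -m handwheel '[[[0,0,0],0]]'; python3 go.py .4646 .1963 .145 90
```

```text
time_s: 25.75
eef_pos: [0.6211, -0.1929, 0.2073]
tool_rot: [-2.058, 1.566, -0.487]
contact_force: [-0.6, 0.4, -0.5]
finger_gap: 0.0448
time_s: 25.85
eef_pos: [0.6198, -0.1922, 0.2034]
tool_rot: [0.936, 1.57, 2.507]
contact_force: [-0.0, 0.7, -0.2]
finger_gap: 0.0452
t 25.9 grasp [ 0.6197 -0.1922  0.1494] jaw 90.0 j6 -0.50 gap 0.0452 F [-0.   0.7 -0.2]
 turn 0.0  shift mm [  4.6 155.1 388.5] rows>= 9.0 down axis [-6.e-04  4.e-04 -1.e+00]
```

```bash
python3 -m handwheel '[[[0,0.006,0.015],0],[[0,0.012,0.03],0],[[0,0.012,0.03],0],[[0,0.012,0.03],0],[[0,0.012,0.03],0],[[0,0.012,0.03],0],[[0,0.012,0.03],0],[[0,0.012,0.03],0],[[0,0.012,0.03],0],[[0,0.012,0.03],0]]' 0.055; python3 -m handwheel '[[[0,0.012,0.03],0],[[0,0.011,0.029],0],[[0,0.01,0.025],0],[[0,0.006,0.0145],0],[[0,0.002,0.005],0],[[0,0,0],0],[[0,0,0],0]]'; python3 -m handwheel '[[[0.015,0,0],0],[[0.03,0,0],0],[[0.03,0,0],0],[[0.02,0,0],0],[[0.01,0,0],0],[[0.004,0,0],0],[[0,0,0],0],[[0,0,0],0]]'; python3 go.py .4646 .1963 .026 90
```

```text
time_s: 26.85
eef_pos: [0.5042, 0.0938, 0.2021]
tool_rot: [1.457, 1.568, 3.028]
contact_force: [0.2, 0.6, -0.6]
finger_gap: 0.0545
time_s: 27.55
eef_pos: [0.4647, 0.1955, 0.2036]
tool_rot: [1.858, 1.57, -2.855]
contact_force: [0.6, -0.3, -0.4]
finger_gap: 0.0552
time_s: 28.35
eef_pos: [0.4654, 0.1961, 0.0963]
tool_rot: [-1.379, 1.569, 0.192]
contact_force: [-0.7, -1.1, 0.2]
finger_gap: 0.055
t 28.4 grasp [0.4654 0.1961 0.0423] jaw 90.0 j6 0.14 gap 0.0550 F [-0.7 -1.1  0.2]
 turn 0.0  shift mm [16.3  0.9  0.2] rows>= 1.0 down axis [ 1.5e-03  3.0e-04 -1.0e+00]
```

```bash
python3 -m handwheel '[[[0.008,0.0005,0],0],[[0.005,0,0],0],[[0.002,0,0],0],[[0,0,0],0],[[0,0,0],0]]';  python3 -m handwheel '[[[0,0,0],0],[[0,0,0],0],[[0,0,0],0],[[0,0,0],0],[[0,0,0],0],[[0,0,0],0]]' 0.02 40;python3 -m handwheel '[[[-0.004,0,0],0],[[-0.004,0,0],0],[[-0.004,0,0],0],[[0,0,0],0],[[0,0,0],0]]'; python3 go.py .62 -.192 .12 90;python3 - <<'E'
from h import *
f=r.grab_frame("side"); save(f,"s7.png",(240,120,340,220),5)
E
```

```text
time_s: 28.85
eef_pos: [0.4642, 0.1961, 0.0804]
tool_rot: [-0.935, 1.571, 0.636]
contact_force: [0.5, 0.4, -0.9]
finger_gap: 0.0548
time_s: 29.45
eef_pos: [0.4644, 0.1962, 0.0808]
tool_rot: [-1.37, 1.57, 0.202]
contact_force: [-1.2, -0.6, 6.0]
finger_gap: 0.0307
time_s: 29.95
eef_pos: [0.4642, 0.1961, 0.0924]
tool_rot: [-1.143, 1.57, 0.429]
contact_force: [-0.1, -0.2, -0.4]
finger_gap: 0.0303
t 29.9 grasp [0.4643 0.1961 0.0384] jaw 90.0 j6 0.14 gap 0.0303 F [-0.1 -0.2 -0.4]
 turn 0.0  shift mm [ -81.6 -155.8 -388.1] rows>= 9.0 down axis [ 3.e-04  1.e-04 -1.e+00]
```

View pics/s7.png

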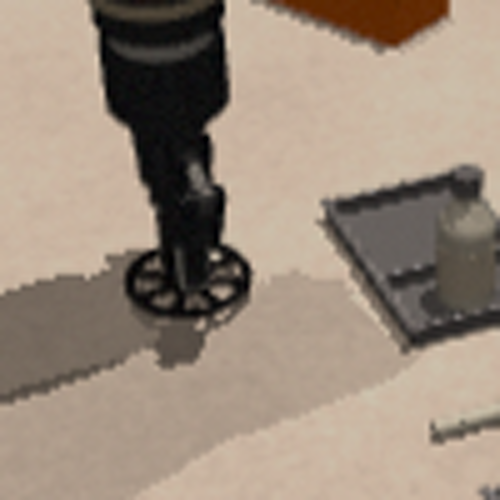

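The ring is lifted level (188,283), gap 30 mm. Before carrying it over, I'll check the spindle's position numerically.

```bash
python3 - <<'E'
from h import *
import pickle; f0,g0=pickle.load(open("f0.pkl","rb")); f=r.grab_frame("top")
for fr,P in((f0,(.4605,.0596,.040)),(f,(.6204,-.1923,.044))):
    p=proj(fr,P)[0]; x,y=np.round(p).astype(int); w=fr["img"][y-4:y+6,x-5:x+6].max(2).astype(float)
    w=np.clip(w-np.percentile(w,80),0,None); Y,X=np.mgrid[y-4:y+6,x-5:x+6]
    c=[(X*w).sum()/w.sum(),(Y*w).sum()/w.sum()]; print(p,c,onz(fr,c,P[2]))
E
python3 -m handwheel '[[[-0.015,0,0],0],[[-0.025,0,0],0],[[-0.025,0,0],0],[[-0.016,0,0],0],[[0,-0.006,-0.015],0],[[0,-0.012,-0.03],0],[[0,-0.012,-0.03],0],[[0,-0.012,-0.03],0],[[0,-0.012,-0.03],0],[[0,-0.012,-0.03],0]]'; python3 -m handwheel '[[[0,-0.012,-0.03],0],[[0,-0.012,-0.03],0],[[0,-0.012,-0.03],0],[[0,-0.012,-0.03],0],[[0,-0.012,-0.03],0],[[0,-0.011,-0.029],0],[[0,-0.01,-0.025],0],[[0,-0.006,-0.0145],0],[[0,-0.002,-0.005],0],[[0,0,0],0]]'; python3 -m handwheel '[[[0,0,0],0],[[0,0,0],0]]'; python3 go.py .6203 -.1923 .047 90
```

```text
[281.7701635  215.19799336] [np.float64(281.6216696269982), np.float64(215.348134991119)] [[0.46010489 0.05998221]]
[376.62086936 155.79414015] [np.float64(376.80981595092027), np.float64(155.65490797546013)] [[ 0.62078956 -0.19282168]]
time_s: 31.05
eef_pos: [0.5308, 0.0298, 0.1745]
tool_rot: [-1.666, 1.57, -0.094]
contact_force: [0.5, 0.2, -1.3]
finger_gap: 0.0306
time_s: 32.05
eef_pos: [0.6195, -0.1926, 0.1738]
tool_rot: [-1.094, 1.571, 0.477]
contact_force: [0.6, 1.3, -0.0]
finger_gap: 0.0304
time_s: 32.25
eef_pos: [0.6193, -0.1913, 0.1736]
tool_rot: [0.028, 1.571, 1.6]
contact_force: [0.2, 0.1, -0.2]
finger_gap: 0.0305
t 32.2 grasp [ 0.6193 -0.1913  0.1196] jaw 90.1 j6 -0.50 gap 0.0305 F [ 0.2  0.1 -0.2]
 turn 0.1  shift mm [72.6 -1.  -1. ] rows>= 2.0 down axis [-0.e+00  2.e-04 -1.e+00]
```

```bash
python3 -m handwheel '[[[0.01,-0.001,-0.001],0],[[0.015,0,0],0],[[0.012,0,0],0],[[0.006,0,0],0],[[0,0,0],0],[[0,0,0],0],[[0,0,0],0]]'; python3 go.py .6205 -.1924 .047 90; python3 -m handwheel '[[[0.005,0,0],0],[[0.005,0,0],0],[[0,0,0],0],[[0,0,0],0]]'; python3 go.py .6205 -.1924 .047 90
```

```text
time_s: 32.95
eef_pos: [0.6208, -0.1935, 0.131]
tool_rot: [-1.951, 1.57, -0.38]
contact_force: [-0.2, -0.3, 0.7]
finger_gap: 0.0305
t 33.0 grasp [ 0.6208 -0.1935  0.077 ] jaw 90.0 j6 -0.50 gap 0.0305 F [-0.2 -0.3  0.7]
 turn 0.0  shift mm [30.   0.4  1.1] rows>= 1.0 down axis [ 1.e-03 -4.e-04 -1.e+00]
time_s: 33.35
eef_pos: [0.6203, -0.1932, 0.12]
tool_rot: [0.853, 1.57, 2.425]
contact_force: [-0.3, 0.3, -0.3]
finger_gap: 0.0303
t 33.4 grasp [ 0.6202 -0.1932  0.066 ] jaw 90.0 j6 -0.50 gap 0.0303 F [-0.3  0.3 -0.3]
 turn 0.0  shift mm [19.  -0.3  0.8] rows>= 1.0 down axis [-4.e-04  3.e-04 -1.e+00]
```

No contact as the hub passes the spindle tip; continuing down to the disc.

```bash
python3 -m handwheel '[[[0.005,0,0.0008],0],[[0.005,0,0],0],[[0.004,0,0],0],[[0.002,0,0],0],[[0,0,0],0],[[0,0,0],0]]'; python3 -m handwheel '[[[0.0015,0,0],0],[[0,0,0],0]]'; python3 -m handwheel '[[[0.001,0,0],0],[[0,0,0],0]]';python3 -m handwheel '[[[0.001,0,0],0],[[0,0,0],0]]'
```

```text
time_s: 33.95
eef_pos: [0.6205, -0.1925, 0.1043]
tool_rot: [-1.524, 1.571, 0.048]
contact_force: [0.3, -0.7, -0.0]
finger_gap: 0.0298
time_s: 34.15
eef_pos: [0.6204, -0.1925, 0.1027]
tool_rot: [-0.504, 1.571, 1.068]
contact_force: [0.4, 0.3, -0.2]
finger_gap: 0.0312
time_s: 34.35
eef_pos: [0.6204, -0.1925, 0.1017]
tool_rot: [0.272, 1.571, 1.844]
contact_force: [-0.3, -0.3, -1.1]
finger_gap: 0.0305
time_s: 34.55
eef_pos: [0.6205, -0.1925, 0.1009]
tool_rot: [-1.742, 1.571, -0.171]
contact_force: [-0.4, 0.8, 0.0]
finger_gap: 0.0305
```

```bash
python3 -m handwheel '[[[0.001,0,0],0],[[0,0,0],0]]'; python3 -m handwheel '[[[0,0,0],0],[[0,0,0],0],[[0,0,0],0],[[0,0,0],0],[[-0.01,0,0],0],[[-0.025,0,0],0],[[-0.03,0,0],0],[[-0.03,0,0],0],[[-0.015,0,0],0],[[0,0,0],0]]' 0.045; python3 -m handwheel '[[[0,0,0],0]]'; python3 go.py .4167 -.3413 .155 0
```

```text
time_s: 34.75
eef_pos: [0.6205, -0.1925, 0.1009]
tool_rot: [-2.163, 1.57, -0.592]
contact_force: [-4.0, 1.3, 8.6]
finger_gap: 0.0303
time_s: 35.75
eef_pos: [0.6216, -0.1931, 0.2128]
tool_rot: [-2.054, 1.566, -0.483]
contact_force: [0.7, -0.3, 0.1]
finger_gap: 0.0449
time_s: 35.85
eef_pos: [0.6203, -0.1924, 0.2089]
tool_rot: [0.965, 1.57, 2.537]
contact_force: [-0.3, 1.0, 0.1]
finger_gap: 0.045
t 35.9 grasp [ 0.6202 -0.1924  0.1549] jaw 90.0 j6 -0.50 gap 0.0450 F [-0.3  1.   0.1]
 turn -90.0  shift mm [-1.000e-01  1.489e+02  2.035e+02] rows>= 6.0 down axis [-6.e-04  4.e-04 -1.e+00]
```

Contact was at the expected height and the ring is released. Now the beaker, turning +90° so the jaws lie along x.

```bash
python3 -m handwheel '[[[0,0,0],8.2],[[0,0,0],8.2],[[0,0,0],8.2],[[0,0,0],8.2],[[0,0,0],8.2],[[0,0,0],8.2],[[0,0,0],8.2],[[0,0,0],8.2],[[0,0,0],8.2],[[0,0,0],8.2]]' 0.0854; python3 -m handwheel '[[[0,0,0],8],[[0,-0.009,-0.013],0],[[0,-0.018,-0.024],0],[[0,-0.022,-0.03],0],[[0,-0.022,-0.03],0],[[0,-0.022,-0.03],0],[[0,-0.022,-0.03],0],[[0,-0.018,-0.025],0],[[0,-0.012,-0.015],0],[[0,-0.004,-0.0065],0]]';  python3 -m handwheel '[[[0,0,0],0],[[0,0,0],0]]'; python3 go.py .4167 -.3413 .05 0;python3 - <<'E'
from h import *
f=r.grab_frame("side"); save(f,"s8.png",(260,150,460,350),3)
E
```

```text
time_s: 36.85
eef_pos: [0.6196, -0.192, 0.2072]
tool_rot: [2.479, 1.567, 2.614]
contact_force: [-0.2, 0.3, -0.9]
finger_gap: 0.0858
time_s: 37.85
eef_pos: [0.4153, -0.342, 0.2078]
tool_rot: [2.244, 1.568, 2.242]
contact_force: [0.7, 0.6, -0.0]
finger_gap: 0.0851
time_s: 38.05
eef_pos: [0.4174, -0.3409, 0.209]
tool_rot: [1.884, 1.57, 1.885]
contact_force: [-0.3, -0.5, 0.2]
finger_gap: 0.0855
t 38.0 grasp [ 0.4173 -0.3409  0.155 ] jaw 0.1 j6 0.64 gap 0.0855 F [-0.3 -0.5  0.2]
 turn 0.1  shift mm [105.   -0.5  -0.6] rows>= 3.0 down axis [-4.0e-04  1.2e-03 -1.0e+00]
```

View pics/s8.png

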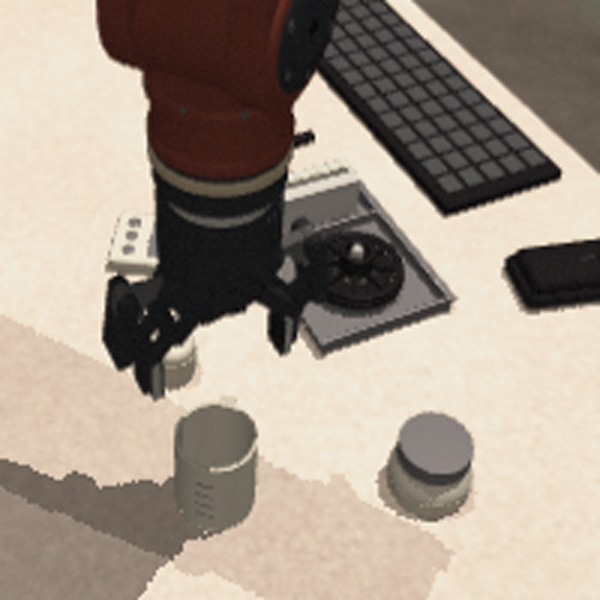

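The ring is seated on the rotor, spindle through the hub (358,250), and the gripper is over the beaker (215,470). Descending.

```bash
python3 -m handwheel '[[[0.015,0,0],0],[[0.025,0,0],0],[[0.025,0,0],0],[[0.02,0,0],0],[[0.012,0,0],0],[[0.006,0,0],0],[[0,0,0],0],[[0,0,0],0]]'; python3 go.py .4167 -.3413 .05 0;  python3 -m handwheel '[[[0,0,0],0],[[0,0,0],0],[[0,0,0],0],[[0,0,0],0],[[0,0,0],0],[[0,0,0],0]]' 0.04 35; python3 -m handwheel '[[[-0.005,0,0],0],[[-0.005,0,0],0],[[0,0,0],0],[[0,0,0],0]]'; python3 go.py .627 .19 .18 0
```

```text
time_s: 38.9
eef_pos: [0.4174, -0.3419, 0.1075]
tool_rot: [-0.843, 1.57, -0.842]
contact_force: [0.0, 0.6, 0.4]
finger_gap: 0.0851
t 38.9 grasp [ 0.4175 -0.342   0.0535] jaw 0.0 j6 0.64 gap 0.0851 F [0.  0.6 0.4]
 turn 0.0  shift mm [ 3.5  0.7 -0.8] rows>= 1.0 down axis [ 7.e-04 -8.e-04 -1.e+00]
time_s: 39.5
eef_pos: [0.4174, -0.3422, 0.108]
tool_rot: [-0.883, 1.569, -0.882]
contact_force: [-0.2, 1.0, 4.8]
finger_gap: 0.0601
time_s: 39.9
eef_pos: [0.4171, -0.3417, 0.1169]
tool_rot: [-0.692, 1.57, -0.692]
contact_force: [-0.0, -0.2, -0.9]
finger_gap: 0.0599
t 39.9 grasp [ 0.4171 -0.3417  0.0629] jaw 0.0 j6 0.64 gap 0.0599 F [-0.  -0.2 -0.9]
 turn 0.0  shift mm [-117.1  531.7  209.9] rows>= 12.0 down axis [ 2.e-04 -2.e-04 -1.e+00]
```

```bash
python3 -m handwheel '[[[-0.015,0,0],0],[[-0.03,0,0],0],[[-0.03,0,0],0],[[-0.025,0,0],0],[[-0.017,0,0],0],[[0,0.012,0.005],0],[[0,0.032,0.0126],0],[[0,0.032,0.0126],0],[[0,0.032,0.0126],0],[[0,0.032,0.0126],0]]'; python3 -m handwheel '[[[0,0.032,0.0126],0],[[0,0.032,0.0126],0],[[0,0.032,0.0126],0],[[0,0.032,0.0126],0],[[0,0.032,0.0126],0],[[0,0.032,0.0126],0],[[0,0.032,0.0126],0],[[0,0.032,0.0126],0],[[0,0.032,0.0126],0],[[0,0.032,0.0126],0]]';  python3 -m handwheel '[[[0,0.032,0.0126],0],[[0,0.022,0.009],0],[[0,0.012,0.005],0],[[0,0.0057,0.0019],0],[[0,0,0],0],[[0,0,0],0]]'; python3 go.py .627 .19 .058 0
```

```text
time_s: 40.9
eef_pos: [0.4724, -0.1992, 0.2329]
tool_rot: [2.258, 1.569, 2.258]
contact_force: [-0.3, -0.1, 0.2]
finger_gap: 0.06
time_s: 41.9
eef_pos: [0.5976, 0.1209, 0.2329]
tool_rot: [2.953, 1.569, 2.954]
contact_force: [0.2, -1.0, -0.1]
finger_gap: 0.06
time_s: 42.5
eef_pos: [0.6263, 0.1894, 0.2337]
tool_rot: [-2.553, 1.57, -2.553]
contact_force: [-0.9, 0.2, -0.8]
finger_gap: 0.0601
t 42.5 grasp [0.6263 0.1894 0.1797] jaw 0.0 j6 1.67 gap 0.0601 F [-0.9  0.2 -0.8]
 turn 0.0  shift mm [121.7   0.6   0.8] rows>= 3.0 down axis [-3.e-04 -2.e-04 -1.e+00]
```

```bash
python3 -m handwheel '[[[0.015,0,0],0],[[0.03,0,0],0],[[0.03,0,0],0],[[0.023,0,0],0],[[0.012,0,0],0],[[0.005,0,0],0],[[0.002,0,0],0],[[0,0,0],0],[[0,0,0],0]]'; python3 -m handwheel '[[[0.002,0,0],0],[[0,0,0],0],[[0,0,0],0]]'; python3 -m handwheel '[[[0.001,0,0],0],[[0,0,0],0]]'; python3 -m handwheel '[[[0.001,0,0],0],[[0,0,0],0]]'
```

```text
time_s: 43.4
eef_pos: [0.6273, 0.1903, 0.1181]
tool_rot: [0.121, 1.569, 0.122]
contact_force: [-0.1, 0.6, -0.4]
finger_gap: 0.0598
time_s: 43.7
eef_pos: [0.6266, 0.1903, 0.115]
tool_rot: [0.366, 1.571, 0.367]
contact_force: [-0.2, -0.3, -1.5]
finger_gap: 0.0602
time_s: 43.9
eef_pos: [0.6265, 0.1902, 0.1137]
tool_rot: [2.495, 1.571, 2.496]
contact_force: [-0.8, -0.6, -0.4]
finger_gap: 0.0599
time_s: 44.1
eef_pos: [0.6265, 0.1902, 0.1126]
tool_rot: [2.997, 1.571, 2.997]
contact_force: [-0.1, 0.3, -0.8]
finger_gap: 0.0599
```

```bash
python3 -m handwheel '[[[0.001,0,0],0],[[0,0,0],0]]'; python3 -m handwheel '[[[0.0005,0,0],0],[[0,0,0],0]]'
```

```text
time_s: 44.3
eef_pos: [0.6266, 0.1903, 0.1121]
tool_rot: [0.503, 1.57, 0.503]
contact_force: [-0.2, 0.4, 1.4]
finger_gap: 0.0602
time_s: 44.5
eef_pos: [0.6266, 0.1903, 0.112]
tool_rot: [0.332, 1.57, 0.333]
contact_force: [-2.8, 0.1, 5.1]
finger_gap: 0.0602
```

Contact at 0.112 as expected; release, raise, and move off to the side for a final look.

```bash
python3 -m handwheel '[[[-0.0005,0,0],0],[[0,0,0],0],[[0,0,0],0],[[0,0,0],0],[[-0.01,0,0],0],[[-0.025,0,0],0],[[-0.03,0,0],0],[[-0.03,0,0],0],[[-0.03,0,0],0],[[-0.015,0,0],0]]' 0.0854; python3 -m handwheel '[[[0,0.015,-0.008],0],[[0,0.03,-0.017],0],[[0,0.03,-0.017],0],[[0,0.03,-0.017],0],[[0,0.03,-0.017],0],[[0,0.03,-0.017],0],[[0,0.015,-0.008],0],[[0,0,0],0],[[0,0,0],0]]'; python3 - <<'E'
from h import *
f=r.grab_frame("side"); g=r.grab_frame("top"); print(r.observe()["eef_pos"])
save(f,"s9.png",(270,120,470,345),2.6); save(g,"t9.png",(205,120,480,260),2.9)
E
```

```text
time_s: 45.5
eef_pos: [0.6274, 0.1903, 0.2558]
tool_rot: [0.111, 1.566, 0.111]
contact_force: [0.8, 0.4, 0.8]
finger_gap: 0.0856
time_s: 46.4
eef_pos: [0.5251, 0.3701, 0.2509]
tool_rot: [-2.467, 1.57, -2.465]
contact_force: [0.6, -0.2, -0.1]
finger_gap: 0.0855
[0.5258206  0.36931346 0.25131241]
```

View pics/s9.png

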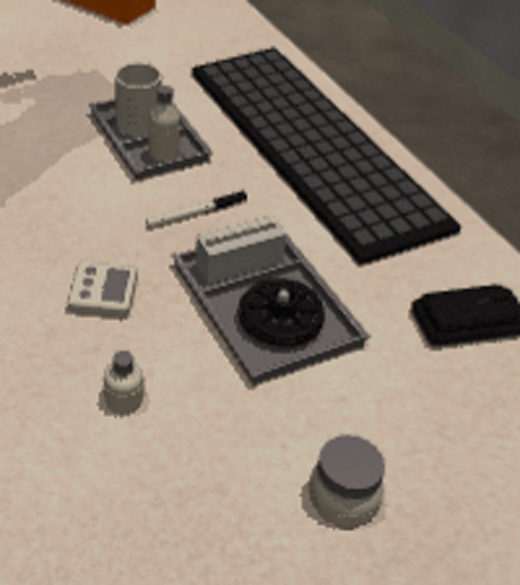

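View pics/t9.png

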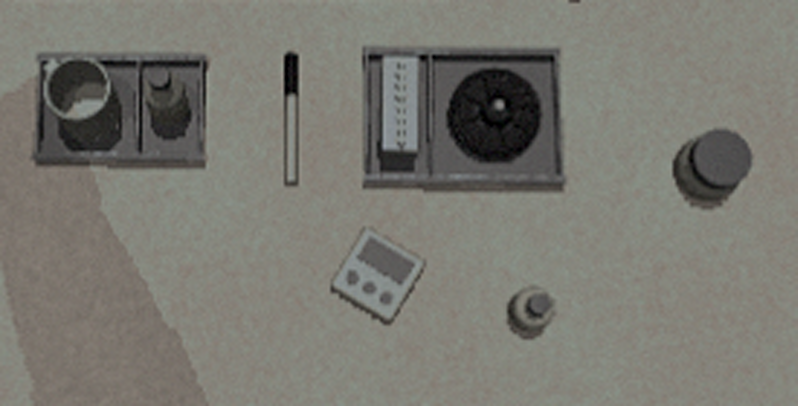

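Both views show everything upright in its bay: beaker (77,90) and bottle (165,85) in the small tray, block (400,105) and ring on rotor (495,110) in the large one. The short bottle (530,310) and jar (722,160) look unmoved and the arm is clear, so I'm handing in.

```bash
python3 -c "
from plant import r
r.sign_off(); print(r.observe()['time_s'])"
```

```text
the job is handed in; nothing more can be done
the job is handed in; nothing more can be done
```

Both trays are made up and the job is handed in, at about 46.5 s of the 131 s allowed; sign-off gives no verdict.

- **Larger tray:** the tube block is in the narrow bay and the rotor in the square bay, with the locking ring seated over its spindle.
- **Smaller tray:** the tall bottle is in the narrow bay and the beaker in the square bay.
- **Setting down:** each of the five was lowered in steps of about 1 mm until the wrist force showed contact. Every contact came within 1 mm of the height I expected.

**Last checks:** the final side and top pictures show all five upright in their bays and the arm clear. The short bottle and squat jar look unmoved. I judged these by eye and did not measure final tilts or positions. Before the ring went on, the camera's spindle position agreed with the arm's to within about 1 mm. The ring then went down over the spindle without touching it.

**What disagreed:**
- **Spindle grip:** the finger gap read 8.5 to 9 mm on the 12 mm spindle. I regripped 2 mm lower and the reading stayed the same, but the rotor held through the carry.
- **Bottle carry:** I overshot by about 18 mm in both x and y in the air and corrected it before lowering.

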